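Bring the chilled chocolate case from overnight defrost to day running

ROBOT

A 6-joint arm with a two-finger parallel gripper is mounted at the origin on the work surface. World frame = base frame: x ahead of the robot, y to its left, z up, the work surface at z = 0. Lengths are in m, angles in rad, forces in N, time in s.
With the tool pointing down it reaches from about 0.25 to 0.725 m from the base axis. Payload 9.7 kg.
Tool frame: the origin (TCP) lies at the very end of the fingers, on their centre line; the grasp point (between the pads) lies 19 mm behind it; z points along the fingers, y is the line along which they close (so a half turn about z gives the same grasp; the last joint's range is limited). The gripper opens to 85 mm and grips with 20 to 120 N. Pads are 22 mm wide; open, the fingers measure 114 mm over their backs; the gripper's body (76 mm by 85 mm) begins 54 mm behind the grasp point. The pads swing forward as they close: fully open they stand 13 mm farther back than shut.
Start: joints at [1.214, 0.087, 0.176, 1.66, 0, 1.571], TCP at [0.192, 0.515, 0.192] pointing down, gripper open.
Joint ranges: [-3.13, 3.13], [-0.85, 1.81], [-1.15, 1.24], [-2.2, 2.28], [-1.44, 1.52], [-3.14, 3.14]. Speed limits (rad/s): [2.22, 2.22, 2.57, 3.14, 3.14, 3.14].

INTERFACE

Orientations are given as a unit quaternion [x, y, z, w].
In Python, from plant import manip gives the robot as it stands.
- The arm moves only by the tool move_arm, never from a script. Its argument "plan" is a list of rows, each a list of 5 numbers: the opening, from -1 (shut) to 1 (fully open), then the shift along the tool's x, y, z normalised to -1 to 1, where 1 is 0.04 m, then the turn about the tool's z normalised to -1 to 1, where 1 is 4 degrees. In form: [[jaw, x, y, z, turn], ...]. A call has 1 to 10 rows; each row shifts and turns the commanded pose from where the row before left it, along the tool's axes as they then stand; what a row does not reach is not made up. A row lasts 1/10 s, in which the tool goes at most 50 mm and 8.59 degrees, less where a joint would pass 70% of its speed; a pose out of reach is approached as far as the arm can. A call with a number of a shift or a turn outside -1 to 1 is refused whole. A call with a gripper value outside its range is refused whole. The fingers move at their own pace and stop on an object; the grip force is fixed at half the most. Time passes only in rows, so rows that do not move let the fingers close. It gives the time, the measured TCP pose, the force, the opening and the grip force at its end, in the units of the state.
- manip.get_obs(): the state, without advancing time (a new reading comes with each control period).
- manip.grab_frame(name): name is "scene" or "top"; returns the picture (400x640x3 uint8, red, green, blue); there is no depth.
- manip.calibration(name): a dict with "K" (3x3 intrinsics, pixels), "T" (4x4, takes a point from camera to world coordinates). Camera axes: x right, y down, z forward; pixel columns grow to the right and rows downward; lengths in m; the calibration is good to about 2 mm. A picture is of the moment at which its call begins. calibration takes no time and is no camera call.
- manip.finish_job(): hands the job in; it is judged then, once.
The state is a dict: "t": time; "joints": joint angles; "qvel": joint speeds; "joint_torque": joint torques, N m; "tool_pos": TCP position; "orientation": TCP orientation; "force": force on the tool from outside, world axes, zero at the start; "torque": the same for the moment, N m; "width": finger opening in m; "grasp_force": force on a finger pad.
Only numpy, scipy, OpenCV 4.12 (cv2) and the standard library are available. Lean on these libraries where they do the work, as an engineer would, in place of code of your own. Each camera call takes 0.05 s, during which the arm holds its last target. There are 200 camera calls.

TASK

The chilled chocolate display case has stood on defrost overnight; set it running for the day by pressing its rocker switches: first switch the yellow defrost heater off, then the blue cooling on, then the green shelf lights on. Cooling must never be on while the heater is on, and the red mains switch stays on throughout. Nothing is picked up: leave the gift box, tin, jar and tongs where they are.

Things in the scene. Friction and masses are not known exactly. Their poses are not given: they have to be found in the camera images.
- case: fixed chilled display case. Origin on the counter below the switch row; x away from the operator, y along the row, z up. Switch panel: x -60..50, y -150..150 mm, sloping up along x at 10 degrees, 180 mm high at x = 0; behind it the housing's flat top, 189 mm high, to x = 280. Curved-glass display, 250 mm high, from y = 150 to 650. Rockers at x = 0, y = -100, -50, 0, 50; which sits where varies.
- mains (a joint): the red mains switch: rocker paddle 40 mm (along the slope) x 24 mm in a 50 x 34 mm black bezel 3 mm high. Value 0 = off: lower end (ring mark, nearer the operator) down flush; 0.34 rad = on: upper end (bar mark) down flush. An over-centre spring throws it over past 0.17 and holds it; about 3 N on the raised end turns it. Starts on.
- mains_on (a point): point on the top face of the red rocker's upper (ON, bar mark) end, on its centre line, 14 mm from the pivot; it stands 4 mm above the panel surface when that end is flush and about 5 mm higher when raised; it tilts with the rocker
- mains_off (a point): point on the top face of the red rocker's lower (OFF, ring mark) end, on its centre line, 14 mm from the pivot; it stands 4 mm above the panel surface when that end is flush and about 5 mm higher when raised; it tilts with the rocker
- defrost (a joint): the yellow defrost switch: rocker paddle 40 mm (along the slope) x 24 mm in a 50 x 34 mm black bezel 3 mm high. Value 0 = off: lower end (ring mark, nearer the operator) down flush; 0.34 rad = on: upper end (bar mark) down flush. An over-centre spring throws it over past 0.17 and holds it; about 3 N on the raised end turns it. Starts on.
- defrost_on (a point): point on the top face of the yellow rocker's upper (ON, bar mark) end, on its centre line, 14 mm from the pivot; it stands 4 mm above the panel surface when that end is flush and about 5 mm higher when raised; it tilts with the rocker
- defrost_off (a point): point on the top face of the yellow rocker's lower (OFF, ring mark) end, on its centre line, 14 mm from the pivot; it stands 4 mm above the panel surface when that end is flush and about 5 mm higher when raised; it tilts with the rocker
- cooling (a joint): the blue cooling switch: rocker paddle 40 mm (along the slope) x 24 mm in a 50 x 34 mm black bezel 3 mm high. Value 0 = off: lower end (ring mark, nearer the operator) down flush; 0.34 rad = on: upper end (bar mark) down flush. An over-centre spring throws it over past 0.17 and holds it; about 3 N on the raised end turns it. Starts off.
- cooling_on (a point): point on the top face of the blue rocker's upper (ON, bar mark) end, on its centre line, 14 mm from the pivot; it stands 4 mm above the panel surface when that end is flush and about 5 mm higher when raised; it tilts with the rocker
- cooling_off (a point): point on the top face of the blue rocker's lower (OFF, ring mark) end, on its centre line, 14 mm from the pivot; it stands 4 mm above the panel surface when that end is flush and about 5 mm higher when raised; it tilts with the rocker
- lights (a joint): the green lights switch: rocker paddle 40 mm (along the slope) x 24 mm in a 50 x 34 mm black bezel 3 mm high. Value 0 = off: lower end (ring mark, nearer the operator) down flush; 0.34 rad = on: upper end (bar mark) down flush. An over-centre spring throws it over past 0.17 and holds it; about 3 N on the raised end turns it. Starts off.
- lights_on (a point): point on the top face of the green rocker's upper (ON, bar mark) end, on its centre line, 14 mm from the pivot; it stands 4 mm above the panel surface when that end is flush and about 5 mm higher when raised; it tilts with the rocker
- lights_off (a point): point on the top face of the green rocker's lower (OFF, ring mark) end, on its centre line, 14 mm from the pivot; it stands 4 mm above the panel surface when that end is flush and about 5 mm higher when raised; it tilts with the rocker
- gift_box: loose pink gift box with yellow ribbon, 60 x 90 x 30 mm high, on the housing's flat top behind the switches; origin: centre of its underside
- tin: loose round copper-coloured tin with brass lid, 71 mm across, 34 mm high, on the housing's flat top behind the switches; origin: centre of its underside
- jar: loose closed jar of brown drops with white lid, 72 mm across, 110 mm high, on the counter to the right (-y) of the housing; origin: centre of its underside
- tongs: loose steel serving tongs, 190 mm long along x, about 50 mm wide, 18 mm high, lying on the counter to the right of the jar; origin: middle, on the counter

How it is judged:
By the outcome, as a careful person would: the job done as asked, in the order asked, and still so for the second after the job is handed in, with the robot touching nothing.
It also fails if it takes over 40 s, if anything falls off the work surface, if the arm or the gripper's body presses on something with over 40 N, if the wrist force passes 120 N, or if a joint passes its speed limit or range.

## Working session

There is one attempt and no reset: what is moved stays moved. The work goes in short steps, Python scripts to look and compute and a tool call to move; the robot and the scene stay as the last step left them, time stands still between calls to the robot, and variables do not carry over. Pictures are saved under pics/ and viewed, at most 10 in all, crops included, and the job is handed in when it is done.

Besides the shell and the picture viewer there is one more tool, called after ">>>" as name(argument=value, ...) on one line, values as JSON. move_arm: Moves the arm, as the interface text tells. Scaled input: -1 to 1 covers 0.04 m each way for a shift and 4 degrees each way for a turn. Its arguments: {"type":"object","properties":{"plan":{"type":"array","items":{"type":"array","items":{"type":"number"}}}},"required":["plan"]}

```bash
mkdir -p pics; python3 - <<'E'
from plant import manip
import cv2,json
for n in ("scene","top"):
    im=manip.grab_frame(n); cv2.imwrite(f"pics/{n}0.png",im[:,:,::-1])
    c=manip.calibration(n); print(n,c["K"],c["T"])
o=manip.get_obs(); print({k:o[k] for k in("t","tool_pos","orientation","force","width")})
E
```

```text
scene [[423.88021157   0.         319.83038545]
 [  0.         423.88021157 200.08944154]
 [  0.           0.           1.        ]] [[ 0.62037971  0.56753462 -0.54132566  1.09211073]
 [ 0.78415744 -0.46206836  0.41423415 -0.48082757]
 [-0.01503724 -0.68146701 -0.73169433  0.79943467]
 [ 0.          0.          0.          1.        ]]
top [[423.92648865   0.         322.63517687]
 [  0.         423.92648865 198.2344904 ]
 [  0.           0.           1.        ]] [[ 0.01664633 -0.99282983  0.11837161  0.47798671]
 [-0.99984927 -0.01594504  0.00686914 -0.12159238]
 [-0.00493245 -0.11846811 -0.99294561  1.14366588]
 [ 0.          0.          0.          1.        ]]
{'t': 0.1, 'tool_pos': array([0.19200061, 0.51511093, 0.19095284]), 'orientation': array([ 1.77449171e-01,  9.84129771e-01, -6.10394419e-04, -1.16467775e-04]), 'force': array([ 0.51329427, -0.17053951, -0.22682979]), 'width': 0.08557958845462421}
```

View pics/scene0.png

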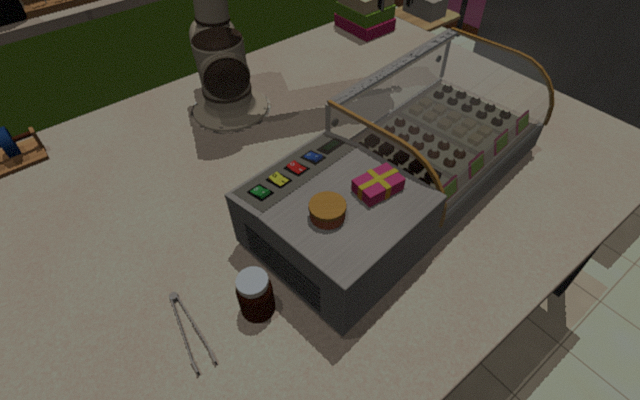

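View pics/top0.png

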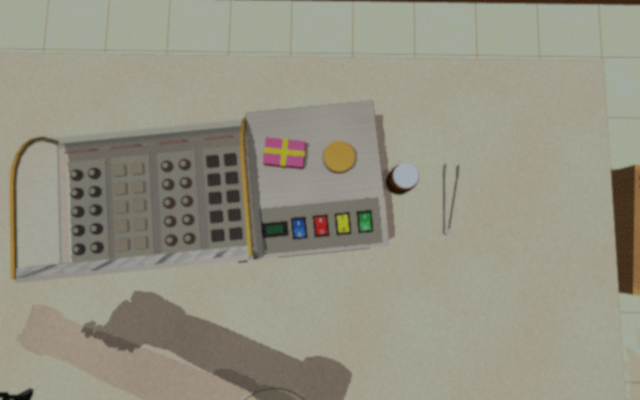

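The scene view (picture 1) shows the rockers green (260,191), yellow (278,180), red (297,168) and blue (313,157). In the top view (picture 2) they are blue (299,228), red (321,225), yellow (343,223) and green (365,221). I'll enlarge both.

```bash
python3 - <<'E'
import cv2,numpy as np
a=cv2.imread("pics/top0.png")[190:270,240:400]; b=cv2.imread("pics/scene0.png")[120:220,220:380]
a=cv2.resize(a,None,fx=5,fy=5,interpolation=cv2.INTER_CUBIC)
cv2.imwrite("pics/topc.png",np.clip(a*1.6,0,255))
b=cv2.resize(b,None,fx=5,fy=5,interpolation=cv2.INTER_CUBIC); cv2.imwrite("pics/scc.png",np.clip(b*1.6,0,255))
E
```

```text
[ WARN:0@0.044] global loadsave.cpp:1063 imwrite_ Unsupported depth image for selected encoder is fallbacked to CV_8U.
```

View pics/topc.png

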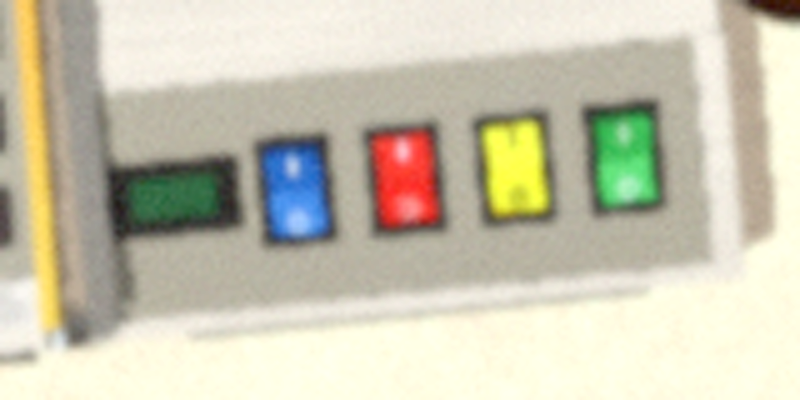

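View pics/scc.png

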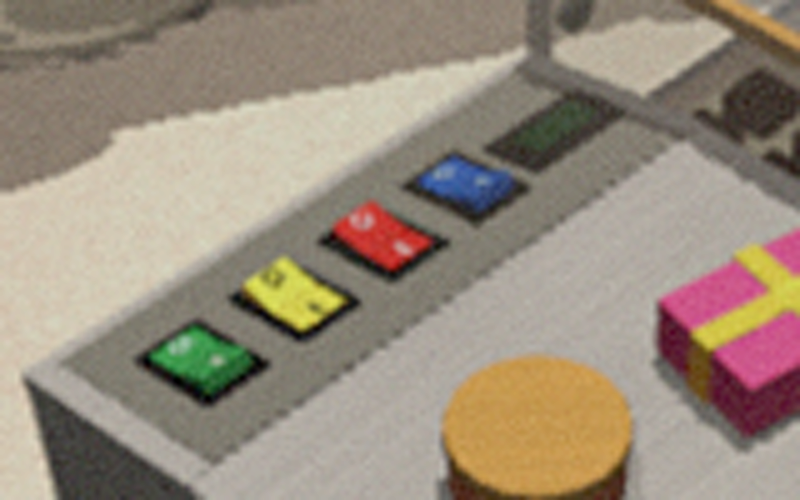

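The top crop (picture 3) has bezel centres blue (295,189), red (405,179), yellow (513,168) and green (622,158). In the scene crop (picture 4) they are green (204,362), yellow (295,298), red (385,237) and blue (466,185). Both crops agree that the order from -y is green, yellow, red, blue. Next I'll fit the case pose.

```bash
cat > h.py <<'E'
from plant import manip
import numpy as np
from scipy.optimize import least_squares
def proj(n,P):
    c=manip.calibration(n); q=(P-c["T"][:3,3])@c["T"][:3,:3]
    q=q@c["K"].T; return q[:,:2]/q[:,2:]
L=np.array([[0,-.1,.182],[0,-.05,.182],[0,0,.182],[0,.05,.182]])
def W(p,L):
    c,s=np.cos(p[2]),np.sin(p[2]); return L@np.array([[c,s,0],[-s,c,0],[0,0,1]])+[p[0],p[1],0]
T=(np.array([[622,158],[513,168],[405,179],[295,189]])+.5)/5-.5+[240,190]
S=(np.array([[204,362],[295,298],[385,237],[466,185]])+.5)/5-.5+[220,120]
E
python3 - <<'E'
from h import *
for w in((1,1),(1,0),(0,1)):
    f=lambda p:np.r_[w[0]*(proj("top",W(p,L))-T).ravel(),w[1]*(proj("scene",W(p,L))-S).ravel()]
    r=least_squares(f,[.42,-.1,.1]); print(w,r.x.round(4),np.degrees(r.x[2]).round(2),abs(r.fun).max().round(2),r.fun.round(1))
    print(W(r.x,L).round(4).tolist())
E
```

```text
(1, 1) [ 0.5297 -0.1112  0.1161] 6.65 0.83 [ 0.4  0.2  0.3  0.4 -0.1  0.3 -0.   0.5  0.2 -0.1  0.5  0.3  0.   0.8
  0.5  0.1]
[[0.5413, -0.2105, 0.182], [0.5355, -0.1609, 0.182], [0.5297, -0.1112, 0.182], [0.524, -0.0615, 0.182]]
(1, 0) [ 0.5306 -0.1109  0.1116] 6.39 0.26 [ 0.3 -0.   0.1  0.  -0.2 -0.1 -0.2  0.   0.  -0.   0.   0.   0.   0.
  0.   0. ]
[[0.5418, -0.2102, 0.182], [0.5362, -0.1606, 0.182], [0.5306, -0.1109, 0.182], [0.5251, -0.0612, 0.182]]
(0, 1) [ 0.5285 -0.1112  0.1225] 7.02 0.52 [ 0.   0.   0.   0.  -0.   0.  -0.   0.   0.  -0.3  0.2  0.1 -0.3  0.5
  0.  -0.2]
[[0.5407, -0.2105, 0.182], [0.5346, -0.1608, 0.182], [0.5285, -0.1112, 0.182], [0.5223, -0.0616, 0.182]]
```

>>> move_arm(plan=[[-1,0,0,-0.55,-1],[-1,0,0,-0.55,-1],[-1,0,0,-0.55,-1],[-1,0,0,-0.55,-1],[-1,0,0,-0.55,-1],[-1,0,0,-0.55,-1],[-1,0,0,-0.55,-0.75],[-1,0,0,0,0],[-1,0,0,0,0]])

```text
t: 1.0
tool_pos: [0.1922, 0.5157, 0.3451]
orientation: [-0.057, 0.998, -0.0, -0.0]
force: [-0.5, -0.8, -0.1]
width: -0.0002
grasp_force: 0.0
```

```bash
cat >> h.py <<'E'
from scipy.spatial.transform import Rotation as R
P=[.530,-.111,.1134]
def go(x,y,z,p=P):
    o=manip.get_obs(); r=R.from_quat(o["orientation"])
    t=W(p,np.array([[x,y,z]]))[0]
    d=r.inv().apply(t-o["tool_pos"]); ax=r.apply([1,0,0])
    print("t",o["t"],"pos",o["tool_pos"].round(4),"F",o["force"].round(1),"w",o["width"].round(4),"xdir",np.degrees(np.arctan2(ax[1],ax[0])).round(2),"goal",t.round(4),"rows",(d/.04).round(3))
E
python3 -c "
from h import *
go(-.018,-.05,.34)"
```

```text
Traceback (most recent call last):
  File "h.py", line 18, in go
    print("t",o["t"],"pos",o["tool_pos"].round(4),"F",o["force"].round(1),"w",o["width"].round(4),"xdir",np.degrees(np.arctan2(ax[1],ax[0])).round(2),"goal",t.round(4),"rows",(d/.04).round(3))
                                                                              ^^^^^^^^^^^^^^^^
AttributeError: 'float' object has no attribute 'round'
```

```bash
sed -i 's/o\["width"\].round(4)/round(o["width"],4)/' h.py; python3 -c "
from h import *
go(-.018,-.05,.34)"
```

```text
t 1.0 pos [0.1922 0.5157 0.3451] F [-0.5 -0.8 -0.1] w -0.0002 xdir -173.49 goal [ 0.5178 -0.1627  0.34  ] rows [ -6.165 -17.773   0.129]
```

>>> move_arm(plan=[[-1,-0.26,-0.74,0,0],[-1,-0.26,-0.74,0,0],[-1,-0.26,-0.74,0,0],[-1,-0.26,-0.74,0,0],[-1,-0.26,-0.74,0,0],[-1,-0.26,-0.74,0,0],[-1,-0.26,-0.74,0,0],[-1,-0.26,-0.74,0,0],[-1,-0.26,-0.74,0,0],[-1,-0.26,-0.74,0,0]])

```text
t: 2.0
tool_pos: [0.3293, 0.2318, 0.3442]
orientation: [-0.057, 0.998, -0.0, -0.001]
force: [-0.1, 0.6, 0.4]
width: 0.0003
grasp_force: 0.0
```

>>> move_arm(plan=[[-1,-0.26,-0.74,0,0],[-1,-0.26,-0.74,0,0],[-1,-0.26,-0.74,0,0],[-1,-0.26,-0.74,0,0],[-1,-0.26,-0.74,0,0],[-1,-0.26,-0.74,0,0],[-1,-0.26,-0.74,0,0],[-1,-0.26,-0.74,0,0],[-1,-0.26,-0.74,0,0],[-1,0,0,0,0]])

```text
t: 3.0
tool_pos: [0.4534, -0.0233, 0.3433]
orientation: [-0.055, 0.998, -0.0, -0.002]
force: [1.2, -0.4, 0.5]
width: -0.0001
grasp_force: 0.0
```

```bash
python3 -c "
from h import *
go(-.018,-.05,.215)"
```

```text
t 3.0 pos [ 0.4534 -0.0233  0.3433] F [ 1.2 -0.4  0.5] w -0.0001 xdir -173.67 goal [ 0.5178 -0.1627  0.215 ] rows [-1.225 -3.641  3.203]
```

>>> move_arm(plan=[[-1,-0.25,-0.73,0,0],[-1,-0.25,-0.73,0,0],[-1,-0.25,-0.73,0,0],[-1,-0.25,-0.73,0,0],[-1,-0.25,-0.73,0,0],[-1,0,0,0.8,0],[-1,0,0,0.8,0],[-1,0,0,0.8,0],[-1,0,0,0.8,0],[-1,0,0,0,0]])

```text
t: 4.0
tool_pos: [0.5166, -0.159, 0.2121]
orientation: [-0.057, 0.998, 0.002, -0.004]
force: [0.3, 0.6, 0.3]
width: 0.0
grasp_force: 0.0
```

```bash
python3 - <<'E'
from h import *
import cv2
go(-.018,-.05,.19)
o=manip.get_obs(); print(R.from_quat(o["orientation"]).apply([0,0,1]).round(4))
a=manip.grab_frame("top")[160:280,220:420,::-1];b=manip.grab_frame("scene")[110:230,200:400,::-1]
im=np.vstack([cv2.resize(i,None,fx=2.5*1.0,fy=2.5,interpolation=cv2.INTER_CUBIC) for i in(a,b)])
cv2.imwrite("pics/p5.png",np.clip(im*1.6,0,255).astype(np.uint8))
E
```

```text
t 4.0 pos [ 0.5166 -0.159   0.2121] F [0.3 0.6 0.3] w 0.0 xdir -173.47 goal [ 0.5178 -0.1627  0.19  ] rows [-0.023 -0.099  0.553]
[-0.0081  0.0026 -1.    ]
```

View pics/p5.png

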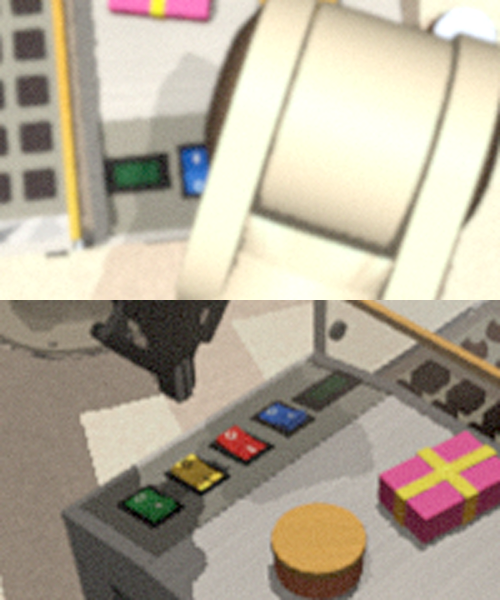

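Picture 5: the top view of the row is hidden by the wrist. In the scene view the shut finger tip is at full-frame (271,148), above and left of yellow (278,178). I'll check that against the projected TCP.

```bash
python3 - <<'E'
from h import *
go(-.018,-.05,.19)
o=manip.get_obs()
print(proj("scene",np.vstack([o["tool_pos"],W(P,np.array([[-.018,-.05,.187],[0,-.05,.182]]))])).round(1))
E
```

```text
t 4.1 pos [ 0.5184 -0.1596  0.2177] F [ 0.2 -0.7  1.8] w 0.0001 xdir -173.45 goal [ 0.5178 -0.1627  0.19  ] rows [ 0.024 -0.075  0.693]
[[273.4 162.3]
 [273.4 173.6]
 [279.2 179.5]]
```

```bash
python3 - <<'E'
from h import *
import cv2
go(-.018,-.05,.19)
b=manip.grab_frame("scene")[90:210,210:350,::-1]
im=cv2.resize(b,None,fx=5,fy=5,interpolation=cv2.INTER_CUBIC)
o=manip.get_obs(); print(o["tool_pos"],o["joints"],o["qvel"].round(3))
r=R.from_quat(o["orientation"])
for d in(0,-.019,-.073):
    u,v=((proj("scene",(o["tool_pos"]+r.apply([0,0,d]))[None])[0]-[210,90])*5).astype(int); print(u,v)
    cv2.drawMarker(im,(int(u),int(v)),(255,0,255),0,12,1)
cv2.imwrite("pics/p6.png",np.clip(im*1.8,0,255).astype(np.uint8))
E
```

```text
t 4.1 pos [ 0.5184 -0.1596  0.2177] F [ 0.2 -0.7  1.8] w 0.0001 xdir -173.45 goal [ 0.5178 -0.1627  0.19  ] rows [ 0.024 -0.075  0.693]
[ 0.51910386 -0.15988644  0.21900526] [-2.98811656e-01  8.13800814e-02  2.23648185e-01  1.71183008e+00
  4.57704311e-05 -4.13209209e-01] [-0.    -0.002  0.03  -0.004 -0.001 -0.003]
316 360
312 324
298 217
```

View pics/p6.png

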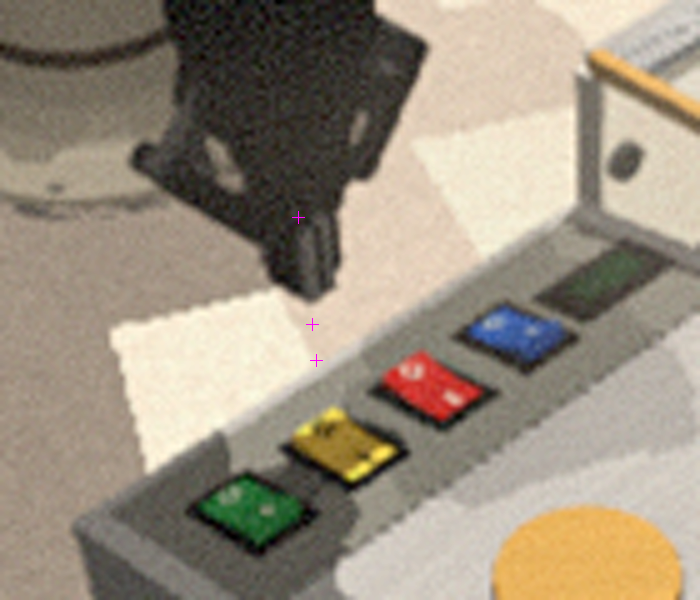

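Picture 6: the real finger tip is at crop (315,298), but the reported TCP projects to (316,360), about 12 px lower. Before pressing I need to know if the tool reading or the camera is off, so I'll check the base flange and some other views.

```bash
python3 - <<'E'
from h import *
import cv2
th=np.linspace(0,6.28,24)
im=cv2.imread("pics/scene0.png")
b=manip.grab_frame("scene")[:,:,::-1].copy()
o=manip.get_obs(); r=R.from_quat(o["orientation"])
print(o["tool_pos"],o["joints"].round(3))
print("base",proj("scene",np.array([[0,0,0],[0,0,.1],[0,0,.2]])))
box=np.array([[x,y,z] for x in(-.06,.28) for y in(-.15,.15) for z in(.17 if x<0 else .189,)]+[[-.06,-.15,0],[.28,-.15,0]])
pts=proj("scene",np.vstack([W(P,box),np.c_[.08*np.cos(th),.08*np.sin(th),0*th]]))
for u,v in pts: cv2.drawMarker(b,(int(u),int(v)),(255,0,255),0,4,1)
for d in(0,-.019,-.073,-.12,-.2):
    u,v=proj("scene",(o["tool_pos"]+r.apply([0,0,d]))[None])[0]; cv2.drawMarker(b,(int(u),int(v)),(0,255,255),0,5,1)
cv2.imwrite("pics/p7.png",np.clip(cv2.resize(b[0:300,140:500],None,fx=2,fy=2)*1.5,0,255).astype(np.uint8))
E
```

```text
[ 0.51947258 -0.16008376  0.21954896] [-0.299  0.081  0.225  1.712  0.    -0.413]
base [[230.92539575 108.49072365]
 [225.44015366  81.16002414]
 [219.30175737  50.57492662]]
```

View pics/p7.png

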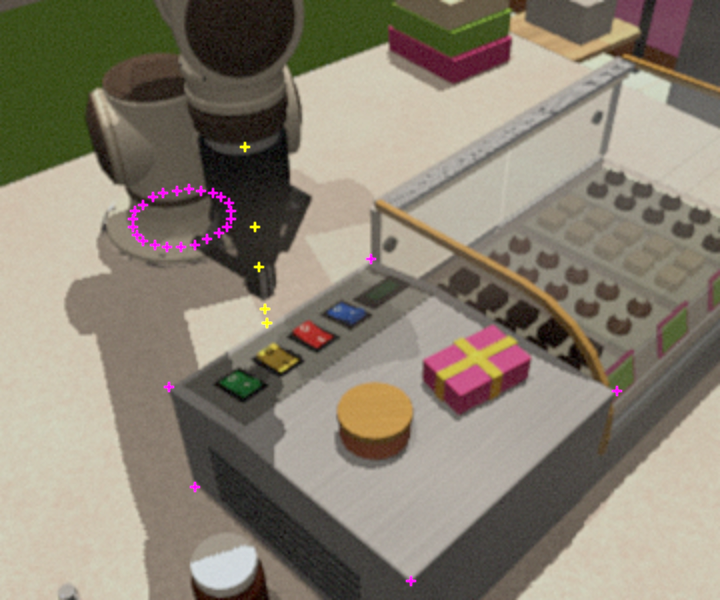

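The base and case outlines match the calibration, so only the tip disagrees. The first top picture showed something black at its lower-left corner, so I'll check whether that was the gripper.

```bash
python3 - <<'E'
from h import *
import cv2
p=np.array([.192,.515,.191]); r=R.from_quat([.1774,.9841,0,0])
o=[p+r.apply(q) for q in([0,0,0],[0,.05,0],[0,-.05,0],[0,0,-.073],[0,.05,-.03],[0,-.05,-.03])]
print(proj("top",np.array(o)).round(0).tolist())
for y in(-.4,-.5):
  for z in(.22,.26,.29,.42): print(y,z,proj("top",np.array([[.45,y,z]])).round(0))
E
```

```text
[[28.0, 377.0], [7.0, 368.0], [49.0, 386.0], [3.0, 388.0], [-3.0, 372.0], [40.0, 391.0]]
-0.4 0.22 [[454. 264.]]
-0.4 0.26 [[460. 265.]]
-0.4 0.29 [[465. 265.]]
-0.4 0.42 [[490. 268.]]
-0.5 0.22 [[501. 265.]]
-0.5 0.26 [[509. 266.]]
-0.5 0.29 [[515. 266.]]
-0.5 0.42 [[550. 269.]]
```

```bash
python3 - <<'E'
from h import *
import cv2
g=cv2.imread("pics/top0.png").max(2)[380:400,0:44]
for i,row in enumerate(g): print(380+i,''.join('#' if v<45 else '+' if v<80 else '.' for v in row))
p=np.array([.192,.515,.191]); r=R.from_quat([.1774,.9841,0,0])
q=np.array([[s*.011,-y,-d] for y in(.0425,.057) for s in(1,-1) for d in(.013,.045)])
W_=p+r.apply(q); print(proj("top",W_).round(0).tolist()); print((q*1000).tolist())
print(proj("top",W_+[-.023,.019,0]).round(0).tolist())
E
```

```text
380 ............................................
381 ............................................
382 ............................................
383 ............................................
384 ............................................
385 ............................................
386 ............................................
387 ............................................
388 ............................................
389 ..............................+.............
390 ............................++++............
391 .........................++++##++...........
392 .......................+++#+####+...........
393 ######++.............+++++######............
394 ########+...........+++#########............
395 #########++++++++++############+............
396 +#############################+.............
397 ..+###########################+.............
398 ..+###########################..............
399 ..+######+++++###############+..............
[[40.0, 392.0], [29.0, 397.0], [44.0, 382.0], [34.0, 386.0], [46.0, 394.0], [36.0, 400.0], [50.0, 384.0], [40.0, 389.0]]
[[11.0, -42.5, -13.0], [11.0, -42.5, -45.0], [-11.0, -42.5, -13.0], [-11.0, -42.5, -45.0], [11.0, -57.0, -13.0], [11.0, -57.0, -45.0], [-11.0, -57.0, -13.0], [-11.0, -57.0, -45.0]]
[[30.0, 403.0], [19.0, 408.0], [34.0, 393.0], [24.0, 398.0], [36.0, 405.0], [25.0, 411.0], [40.0, 395.0], [30.0, 401.0]]
```

The offset in that corner is best explained by a finger end about 30 mm higher than reported, not by a sideways shift. I'll descend with the force as a guard to settle it.

>>> move_arm(plan=[[-1,0.03,-0.07,0.3,0],[-1,0,0,0.3,0],[-1,0,0,0.1,0],[-1,0,0,0,0],[-1,0,0,0,0]])

```text
t: 4.7
tool_pos: [0.518, -0.163, 0.1896]
orientation: [-0.057, 0.998, 0.0, -0.0]
force: [-0.2, 0.3, 0.2]
width: -0.0
grasp_force: 0.0
```

```bash
python3 - <<'E'
from h import *
go(-.018,-.05,.187)
E
```

```text
t 4.7 pos [ 0.518  -0.163   0.1896] F [-0.2  0.3  0.2] w -0.0 xdir -173.45 goal [ 0.5178 -0.1627  0.187 ] rows [0.006 0.009 0.066]
```

>>> move_arm(plan=[[-1,0,0,0.06,0],[-1,0,0,0.06,0],[-1,0,0,0,0]])

```text
t: 5.0
tool_pos: [0.5181, -0.163, 0.1845]
orientation: [-0.057, 0.998, 0.0, -0.0]
force: [-0.5, 1.1, 0.3]
width: 0.0005
grasp_force: 0.0
```

>>> move_arm(plan=[[-1,0,0,0.06,0],[-1,0,0,0.06,0],[-1,0,0,0,0]])

```text
t: 5.3
tool_pos: [0.518, -0.163, 0.1795]
orientation: [-0.057, 0.998, 0.0, -0.0]
force: [-0.6, 0.2, 0.6]
width: -0.0001
grasp_force: 0.0
```

```bash
python3 - <<'E'
from h import *
import cv2
b=manip.grab_frame("scene")[90:210,210:350,::-1]
im=cv2.resize(b,None,fx=5,fy=5,interpolation=cv2.INTER_CUBIC)
o=manip.get_obs(); print(o["tool_pos"],o["force"])
u,v=((proj("scene",o["tool_pos"][None])[0]-[210,90])*5+2).astype(int)
cv2.drawMarker(im,(int(u),int(v)),(255,0,255),0,12,1)
cv2.imwrite("pics/p8.png",np.clip(im*1.8,0,255).astype(np.uint8))
E
```

```text
[ 0.51799808 -0.16300425  0.17977865] [-0.20555314 -0.45370462 -0.01721264]
```

View pics/p8.png

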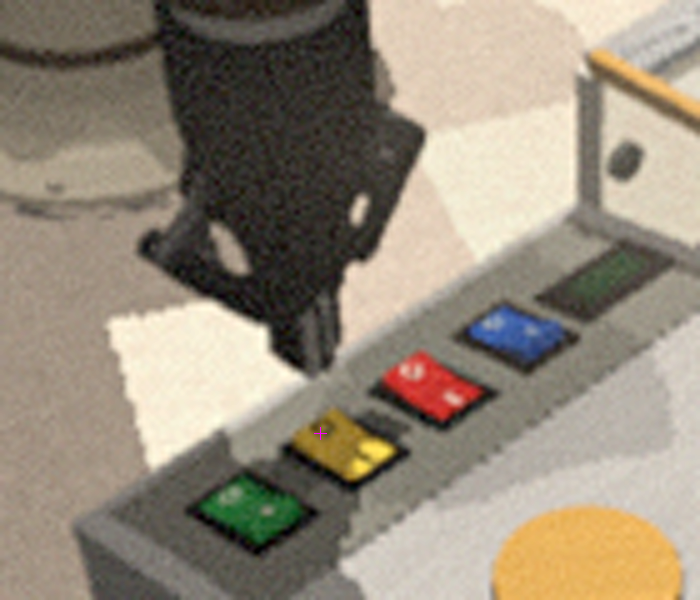

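Picture 8: the tip is at crop (316,374), still clear of the rocker at (330,440). There is no force at a reported z of 0.1795, so the finger really ends about 30 mm short of the reported TCP. I'll continue down.

>>> move_arm(plan=[[-1,0,0,0.06,0],[-1,0,0,0.06,0],[-1,0,0,0,0]])

```text
t: 5.65
tool_pos: [0.5179, -0.163, 0.1747]
orientation: [-0.057, 0.998, 0.0, -0.0]
force: [0.2, 0.2, 0.3]
width: 0.0001
grasp_force: 0.0
```

>>> move_arm(plan=[[-1,0,0,0.06,0],[-1,0,0,0.06,0],[-1,0,0,0,0]])

```text
t: 5.95
tool_pos: [0.518, -0.163, 0.17]
orientation: [-0.057, 0.998, 0.0, -0.0]
force: [0.9, -0.4, 0.7]
width: 0.0004
grasp_force: 0.0
```

>>> move_arm(plan=[[-1,0,0,0.06,0],[-1,0,0,0.06,0],[-1,0,0,0,0]])

```text
t: 6.25
tool_pos: [0.518, -0.163, 0.1652]
orientation: [-0.057, 0.998, 0.0, -0.0]
force: [-0.8, -0.0, -0.4]
width: 0.0001
grasp_force: 0.0
```

```bash
python3 - <<'E'
from h import *
import cv2
b=manip.grab_frame("scene")[90:210,210:350,::-1]
im=cv2.resize(b,None,fx=5,fy=5,interpolation=cv2.INTER_CUBIC)
o=manip.get_obs(); print(o["tool_pos"],o["force"])
for d,c in((0,(255,0,255)),(.03,(255,255,0))):
    u,v=((proj("scene",(o["tool_pos"]+[0,0,d])[None])[0]-[210,90])*5+2).astype(int); print(u,v)
    cv2.drawMarker(im,(int(u),int(v)),c,0,12,1)
cv2.imwrite("pics/p9.png",np.clip(im*1.8,0,255).astype(np.uint8))
E
```

```text
[ 0.51800087 -0.16302709  0.1653733 ] [-0.3266611  -0.74645121  0.17184755]
323 457
316 406
```

View pics/p9.png

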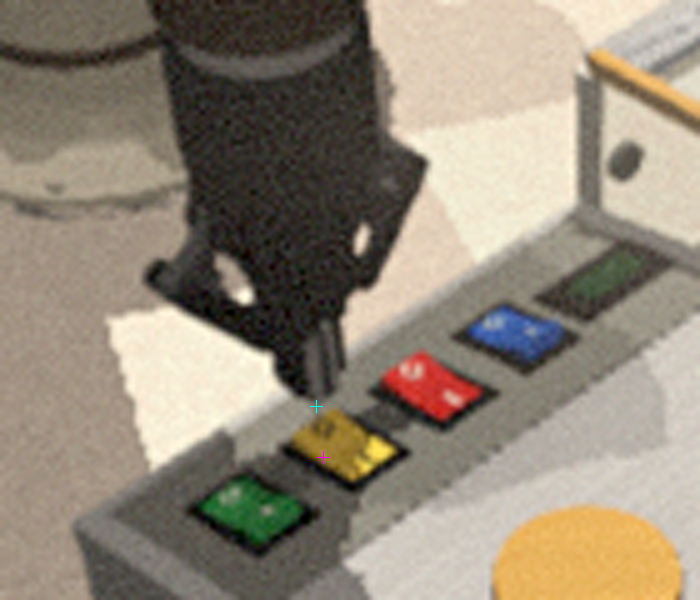

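Picture 9: the tip is at crop (322,398), drawn in front of the panel just short of yellow's raised end at (325,425). There is still no force, so the offset is vertical, about 35-39 mm. I'll continue down guarded.

>>> move_arm(plan=[[-1,0,0,0.06,0],[-1,0,0,0.06,0],[-1,0,0,0,0]])

```text
t: 6.6
tool_pos: [0.518, -0.163, 0.1603]
orientation: [-0.057, 0.998, 0.0, -0.0]
force: [0.4, 0.1, 1.1]
width: -0.0003
grasp_force: 0.0
```

>>> move_arm(plan=[[-1,0,0,0.05,0],[-1,0,0,0.05,0],[-1,0,0,0,0]])

```text
t: 6.9
tool_pos: [0.518, -0.163, 0.1564]
orientation: [-0.057, 0.998, 0.0, -0.0]
force: [0.6, -1.6, 0.5]
width: -0.0
grasp_force: 0.0
```

>>> move_arm(plan=[[-1,0,0,0.05,0],[-1,0,0,0.05,0],[-1,0,0,0,0]])

```text
t: 7.2
tool_pos: [0.518, -0.163, 0.1524]
orientation: [-0.057, 0.998, 0.0, -0.0]
force: [0.8, -0.5, -0.0]
width: -0.0001
grasp_force: 0.0
```

>>> move_arm(plan=[[-1,0,0,0.05,0],[-1,0,0,0.05,0],[-1,0,0,0,0]])

```text
t: 7.5
tool_pos: [0.518, -0.163, 0.1484]
orientation: [-0.057, 0.998, 0.0, -0.0]
force: [-0.2, 0.3, 0.2]
width: 0.0002
grasp_force: 0.0
```

>>> move_arm(plan=[[-1,0,0,0.05,0],[-1,0,0,0.05,0],[-1,0,0,0,0]])

```text
t: 7.8
tool_pos: [0.518, -0.163, 0.1445]
orientation: [-0.057, 0.998, 0.0, -0.0]
force: [0.3, 0.1, 0.6]
width: -0.0001
grasp_force: 0.0
```

```bash
python3 - <<'E'
from h import *
import cv2
b=manip.grab_frame("scene")[:,:,::-1]
np.save("n.npy",b)
o=manip.get_obs(); print(o["tool_pos"],o["force"],o["t"])
g=b.max(2)
for v in range(158,192): print(v,' '.join('%3d'%k for k in g[v,262:294]))
for d in(0,.03,.035,.04): print(d,proj("scene",(o["tool_pos"]+[0,0,d])[None])[0].round(1))
c=W(P,np.array([[-.015,-.05,.187],[-.02,-.05,.187],[-.02,-.038,.187],[-.02,-.062,.187],[.02,-.05,.187]])); print(proj("scene",c).round(1))
E
```

```text
[ 0.51808275 -0.16303382  0.14462328] [-0.27121392 -0.8586382   0.08064452] 7.85
158  39  16  16  25  23  18  24  22  19  15  17  23  25  20  22  20  14  29  79 105 107  97  95  84  76  77  76  71  71  72  71  72
159  17  13  22  15  29  24  12  18  18  16  17  19  18  17  17  21  14  29  82  98  95  85  74  76  75  74  75  75  72  74  74  77
160  17   9  13  21  12  21  23  19  13  23  20  19  17  21  25   3  20  38  88  92  82  74  72  77  73  74  76  74  75  76  81  92
161   9  16  19  15  25  22  24  19  20  23  15  19  24  25  25  17  18  59  77  80  77  71  77  75  71  74  72  76  74  92 103 112
162  22  11  20  20  23  16  12  18  18  21  27  25  29  37  44  28  19  64  77  72  72  75  73  74  72  75  73  79  93 120 118 121
163  21  14  24  11  15  14  22  16  22  21  19  17  27  45  57  42  25  60  74  76  75  75  70  74  72  75  92 101 124 128 120 128
164  15  27  17  19  16  20   0  20  22  17  21  25  27  37  48  35  26  48  74  76  74  71  75  75  76  90 114 118 127 122 115 123
165  16  22  12  17  19  18  17  10   8  20  19  44  39  29  45  43  24  46  69  76  75  79  76
[... 2918 characters left out ...]
69  76  73  74  75  71
188  46  42  25  28  28  28  43  47  49  48  51  55  51  50  47  57  45  37  35  30  42  61  75  74  73  73  74  76  73  73  74  77
189  46  44  36  50  42  43  51  45  48  47  54  49  54  56  52  54  51  53  49  41  42  68  74  72  71  75  75  73  74  76  73  73
190  44  51  50  52  59  64  55  32  30  35  52  54  49  52  52  50  57  49  50  45  43  60  71  77  81  75  75  79  79  80  68  69
191  63  70  68  55  57  56  52  49  25  14  33  45  53  50  47  49  54  52  52  49  58  77  79  81  83  82  85  82  84  82  66  73
0 [275.2 187.9]
0.03 [273.9 178. ]
0.035 [273.7 176.3]
0.04 [273.4 174.6]
[[274.3 174.3]
 [272.7 173.2]
 [277.1 170.4]
 [268.4 176. ]
 [285.4 182.5]]
```

Numerically, the tip's outline (bottom corner at pixel 273,177) fits a tool end about 42 mm above the reported TCP, so it is just about to touch. I'll step on.

>>> move_arm(plan=[[-1,0,0,0.05,0],[-1,0,0,0.05,0],[-1,0,0,0,0]])

```text
t: 8.15
tool_pos: [0.5184, -0.1631, 0.1423]
orientation: [-0.057, 0.998, -0.0, 0.001]
force: [-3.4, 1.6, 8.6]
width: 0.0002
grasp_force: 5.1
```

>>> move_arm(plan=[[-1,0,0,0.05,0],[-1,0,0,0,0]])

```text
t: 8.35
tool_pos: [0.5185, -0.1632, 0.142]
orientation: [-0.057, 0.998, -0.001, 0.002]
force: [-7.1, 1.7, 21.1]
width: -0.0002
grasp_force: 10.7
```

>>> move_arm(plan=[[-1,0,0,-0.6,0],[-1,0.6,0,-0.6,0],[-1,0.6,0,-0.6,0],[-1,0.6,0,0,0],[-1,0.6,0,0,0],[-1,0,0,0,0]])

```text
t: 8.95
tool_pos: [0.4211, -0.1742, 0.2116]
orientation: [-0.057, 0.998, -0.0, 0.001]
force: [1.8, -0.2, 0.2]
width: 0.0001
grasp_force: 0.0
```

```bash
cat >> h.py <<'E'
import cv2
def rock(b):  # b: BGR; rectify each rocker to its bezel plane, stack
    out=[]
    for y in L[:,1]:
        q=np.array([[-.032,y-.02,.180-.0056+.003],[-.032,y+.02,.180-.0056+.003],[.032,y+.02,.1886],[.032,y-.02,.1886]])
        H=cv2.getPerspectiveTransform(proj("scene",W(P,q)).astype(np.float32),np.float32([[0,320],[0,0][::-1] and [200,320],[200,0],[0,0]]))
        out.append(cv2.warpPerspective(b,H,(200,320),flags=cv2.INTER_CUBIC))
    return np.hstack(out)
E
python3 - <<'E'
from h import *
b=manip.grab_frame("scene")[:,:,::-1].copy()
im=np.vstack([rock(cv2.imread("pics/scene0.png")),rock(b)]).astype(float)*1.8
im=cv2.resize(np.clip(im,0,255).astype(np.uint8),None,fx=.9,fy=.9); cv2.imwrite("pics/p10.png",im); cv2.imwrite("pics/s10.png",b)
hsv=cv2.cvtColor(im,cv2.COLOR_BGR2HSV)
go(-.018,-.05,.15)
for r in(0,1):
  for k in range(4):
    c=hsv[r*288:(r+1)*288,k*180+45:k*180+135]; m=(c[:,:,1]>130)&(c[:,:,2]>60); rows=np.where(m.mean(1)>.5)[0]
    print(r,"gyrb"[k],rows.min() if len(rows) else None,rows.max() if len(rows) else None)
E
```

```text
t 9.0 pos [ 0.4223 -0.1742  0.2113] F [0.8 0.5 0.8] w -0.0004 xdir -173.5 goal [ 0.5178 -0.1627  0.15  ] rows [-2.402  0.017  1.535]
0 g 59 240
0 y 53 260
0 r 54 263
0 b 69 203
1 g 59 241
1 y 52 248
1 r 54 264
1 b 74 200
```

View pics/p10.png

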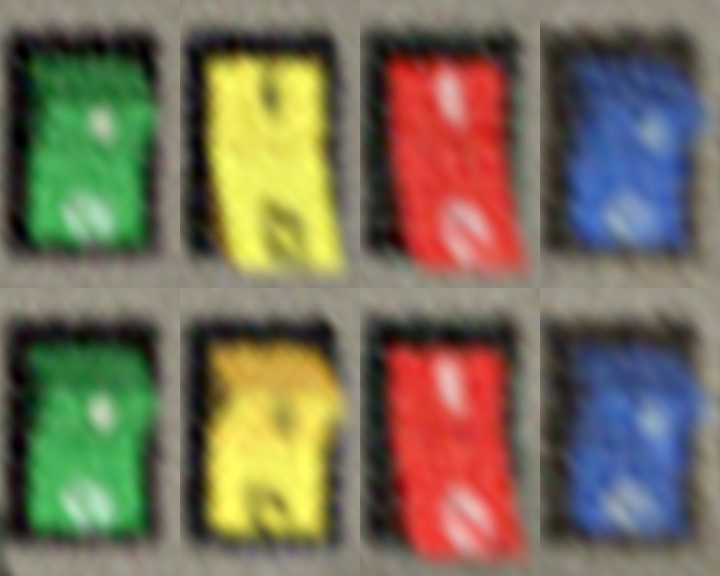

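Picture 10 shows the rectified rockers, before above and after below. Yellow's upper end is now raised (off), and green, red and blue are unchanged. The true tip is about 42 mm above the reported TCP. Next is blue's upper end.

```bash
python3 -c "
from h import *
go(.009,.05,.2);go(.009,-.1,.2)"
```

```text
t 9.0 pos [ 0.4223 -0.1742  0.2113] F [0.8 0.5 0.8] w -0.0004 xdir -173.5 goal [ 0.5333 -0.0603  0.2   ] rows [-3.079  2.516  0.285]
t 9.0 pos [ 0.4223 -0.1742  0.2113] F [0.8 0.5 0.8] w -0.0004 xdir -173.5 goal [ 0.5503 -0.2093  0.2   ] rows [-3.079 -1.234  0.287]
```

>>> move_arm(plan=[[-1,-0.6,0.5,0,0],[-1,-0.6,0.5,0,0],[-1,-0.6,0.5,0,0],[-1,-0.6,0.5,0,0],[-1,-0.68,0.52,0.28,0],[-1,0,0,0.3,0],[-1,0,0,0.3,0],[-1,0,0,0.3,0],[-1,0,0,0,0],[-1,0,0,0,0]])

```text
t: 10.0
tool_pos: [0.5332, -0.0604, 0.1638]
orientation: [-0.057, 0.998, -0.0, 0.0]
force: [-0.2, 0.2, -0.3]
width: -0.0004
grasp_force: 0.0
```

```bash
python3 -c "
from h import *
go(.009,.05,.1435)"
```

```text
t 10.0 pos [ 0.5332 -0.0604  0.1638] F [-0.2  0.2 -0.3] w -0.0004 xdir -173.5 goal [ 0.5333 -0.0603  0.1435] rows [-0.002  0.002  0.507]
```

>>> move_arm(plan=[[-1,0,0,0.1,0],[-1,0,0,0.1,0],[-1,0,0,0.1,0],[-1,0,0,0.06,0],[-1,0,0,0,0]])

```text
t: 10.5
tool_pos: [0.5333, -0.0598, 0.1487]
orientation: [-0.057, 0.998, 0.0, -0.0]
force: [-0.2, 0.0, 0.1]
width: 0.0001
grasp_force: 0.0
```

>>> move_arm(plan=[[-1,0,0,0.06,0],[-1,0,0,0.06,0],[-1,0,0,0,0]])

```text
t: 10.8
tool_pos: [0.5339, -0.0598, 0.1468]
orientation: [-0.057, 0.998, -0.0, 0.001]
force: [-4.9, 0.5, 14.2]
width: -0.0001
grasp_force: 7.6
```

>>> move_arm(plan=[[-1,0,0,-0.6,0],[-1,0.4,0,-0.6,0],[-1,0.6,0,-0.4,0],[-1,0.6,0,0,0],[-1,0.6,0,0,0],[-1,0.6,0,0,0],[-1,0,0,0,0]])

```text
t: 11.5
tool_pos: [0.4206, -0.0728, 0.2092]
orientation: [-0.057, 0.998, -0.0, 0.0]
force: [0.7, 0.7, -0.1]
width: 0.0004
grasp_force: 0.0
```

```bash
cat >> h.py <<'E'
def check():
    b=manip.grab_frame("scene")[:,:,::-1].copy()
    n0=rock(cv2.imread("pics/s10.png")); n1=rock(b)
    for nm,n in(("prev",n0),("now",n1)):
        im=cv2.resize(np.clip(n.astype(float)*1.8,0,255).astype(np.uint8),None,fx=.9,fy=.9)
        hsv=cv2.cvtColor(im,cv2.COLOR_BGR2HSV)
        for k in range(4):
            c=hsv[:,k*180+45:k*180+135]; m=(c[:,:,1]>110)&(c[:,:,2]>60); rows=np.where(m.mean(1)>.5)[0]
            V=[int(np.median(c[a:a+15,:,2])) for a in range(45,270,20)]
            print(nm,"gyrb"[k],rows.min() if len(rows) else None,rows.max() if len(rows) else None,V)
    cv2.imwrite("pics/last.png",b)
E
python3 -c "
from h import *
check();go(.009,.05,.2);go(.009,-.1,.2)"
```

```text
prev g 58 245 [35, 113, 120, 162, 169, 165, 178, 182, 197, 173, 92, 147]
prev y 52 250 [63, 196, 210, 222, 235, 246, 246, 243, 220, 208, 102, 139]
prev r 54 270 [52, 209, 230, 227, 223, 223, 231, 232, 232, 234, 228, 155]
prev b 65 205 [56, 121, 131, 162, 173, 159, 167, 169, 172, 163, 91, 129]
now g 58 241 [34, 109, 120, 160, 166, 133, 102, 108, 124, 101, 54, 84]
now y 54 251 [56, 159, 162, 162, 160, 170, 183, 181, 161, 156, 70, 83]
now r 54 265 [54, 204, 226, 223, 217, 222, 228, 225, 209, 204, 169, 149]
now b 61 259 [58, 172, 192, 190, 189, 185, 191, 190, 196, 198, 200, 150]
t 11.55 pos [ 0.4219 -0.0727  0.2089] F [ 0.6 -0.5  0.9] w -0.0002 xdir -173.47 goal [ 0.5333 -0.0603  0.2   ] rows [-2.802 -0.008  0.227]
t 11.55 pos [ 0.4219 -0.0727  0.2089] F [ 0.6 -0.5  0.9] w -0.0002 xdir -173.47 goal [ 0.5503 -0.2093  0.2   ] rows [-2.8   -3.758  0.229]
```

Blue's profile now matches the "on" pattern (rows 61-259, like red), yellow still reads off and red on. Green is next.

>>> move_arm(plan=[[-1,-0.56,-0.75,0,0],[-1,-0.56,-0.75,0,0],[-1,-0.56,-0.75,0,0],[-1,-0.56,-0.75,0,0],[-1,-0.56,-0.76,0.23,0],[-1,0,0,0.3,0],[-1,0,0,0.3,0],[-1,0,0,0.3,0],[-1,0,0,0,0],[-1,0,0,0,0]])

```text
t: 12.55
tool_pos: [0.5505, -0.2086, 0.1638]
orientation: [-0.058, 0.998, -0.0, 0.0]
force: [-0.1, 0.8, -0.4]
width: 0.0
grasp_force: 0.0
```

```bash
python3 -c "
from h import *
go(.009,-.1,.1487)"
```

```text
t 12.55 pos [ 0.5505 -0.2086  0.1638] F [-0.1  0.8 -0.4] w 0.0 xdir -173.41 goal [ 0.5503 -0.2093  0.1487] rows [ 0.008 -0.018  0.377]
```

>>> move_arm(plan=[[-1,0,0,0.1,0],[-1,0,0,0.1,0],[-1,0,0,0.1,0],[-1,0,0,0.06,0],[-1,0,0,0,0]])

```text
t: 13.05
tool_pos: [0.5504, -0.2092, 0.1482]
orientation: [-0.057, 0.998, 0.0, -0.0]
force: [0.2, 0.0, -0.1]
width: 0.0
grasp_force: 0.0
```

>>> move_arm(plan=[[-1,0,0,0.06,0],[-1,0,0,0.06,0],[-1,0,0,0,0]])

```text
t: 13.35
tool_pos: [0.551, -0.2093, 0.1467]
orientation: [-0.057, 0.998, -0.001, 0.001]
force: [-5.1, 1.5, 15.5]
width: 0.0001
grasp_force: 8.0
```

>>> move_arm(plan=[[-1,0,0,-0.6,0],[-1,0.4,0,-0.6,0],[-1,0.6,0,-0.4,0],[-1,0.6,0,0,0],[-1,0.6,0,0,0],[-1,0.6,0,0,0],[-1,0,0,0,0],[-1,0,0,0,0]])

```text
t: 14.15
tool_pos: [0.4396, -0.2222, 0.2083]
orientation: [-0.057, 0.998, -0.0, 0.0]
force: [0.0, -0.2, -0.1]
width: -0.0001
grasp_force: 0.0
```

```bash
python3 -c "
from h import *
check();go(.009,.05,.2)"
```

```text
prev g 58 245 [35, 113, 120, 162, 169, 165, 178, 182, 197, 173, 92, 147]
prev y 52 250 [63, 196, 210, 222, 235, 246, 246, 243, 220, 208, 102, 139]
prev r 54 270 [52, 209, 230, 227, 223, 223, 231, 232, 232, 234, 228, 155]
prev b 65 205 [56, 121, 131, 162, 173, 159, 167, 169, 172, 163, 91, 129]
now g 57 255 [36, 174, 189, 184, 183, 183, 193, 194, 202, 201, 204, 153]
now y 52 251 [66, 200, 212, 227, 238, 248, 249, 246, 221, 209, 96, 122]
now r 53 269 [53, 201, 228, 211, 199, 198, 208, 205, 207, 213, 214, 157]
now b 61 257 [59, 177, 198, 194, 192, 192, 198, 198, 199, 203, 206, 156]
t 14.2 pos [ 0.44   -0.2221  0.208 ] F [ 0.6 -0.4 -0.4] w 0.0003 xdir -173.46 goal [ 0.5333 -0.0603  0.2   ] rows [-2.779  3.753  0.2  ]
```

Green, blue and red now read on and yellow reads off. The arm is clear of everything, so I'm handing in.

```bash
python3 -c "
from plant import manip
print(manip.finish_job())"
```

```text
the job is handed in; nothing more can be done
None
```

I pressed the yellow defrost heater off, then blue cooling on, then green shelf lights on, and handed the job in at about 14 s; camera checks showed each rocker switched, red mains still on and the arm clear, but no verdict came back.

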